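Set the grinder's workhead to its middle index hole and pin it

ROBOT

A 6-joint arm with a two-finger parallel gripper is mounted at the origin on the work surface. World frame = base frame: x ahead of the robot, y to its left, z up, the work surface at z = 0. Lengths are in m, angles in rad, forces in N, time in s.
With the tool pointing down it reaches from about 0.3 to 0.75 m from the base axis. Payload 8.5 kg.
Tool frame: the origin (TCP) lies at the centre of the arm's flange, where the gripper is bolted on; the fingertips stand 173 mm ahead of it and the grasp point (between the pads) lies 155 mm ahead of it; z points along the fingers, y is the line along which they close (so a half turn about z gives the same grasp; the last joint's range is limited). The gripper opens to 85 mm and grips with 20 to 120 N. Pads are 22 mm wide; open, the fingers measure 114 mm over their backs; the gripper's body (76 mm by 85 mm) begins 54 mm behind the grasp point. The pads swing forward as they close: fully open they stand 13 mm farther back than shut.
Start: joints at [0.95, 0.381, 1.297, -0, 1.464, -0.215], TCP at [0.217, 0.505, 0.405] pointing down, gripper open.
Joint ranges: [-3.11, 3.11], [-0.89, 2.33], [0.22, 2.48], [-1.42, 4.56], [0.17, 2.85], [-2.88, 2.88]. Speed limits (rad/s): [2.39, 2.39, 3.14, 3.14, 3.14, 3.14].

INTERFACE

Orientations are given as a unit quaternion [x, y, z, w].
In Python, from station import bot, viewer gives the robot as it stands. The module is installed in compiled form; this text tells all that it offers.
- The arm moves only by the tool step_arm, never from a script. Its arguments are lists of equal length, an entry for each row: "slide": the shift along the world's x, y, z in m, a list of three; "turn": the turn, a rotation vector about the world's x, y, z in rad, a list of three. In form: {"slide": [[dx, dy, dz], ...], "turn": [[rx, ry, rz], ...]}. A call has 1 to 12 rows; each row shifts and turns the commanded pose from where the row before left it; what a row does not reach is not made up. A row lasts 1/10 s, in which the tool goes at most 50 mm and 8.59 degrees, less where a joint would pass 70% of its speed; a pose out of reach is approached as far as the arm can. A call with a gripper value outside its range is refused whole. "fingers" is the gripper command: -1 is fully open, 1 is shut, values between are in proportion, set as the call begins (left out, the last holds). The fingers move at their own pace and stop on an object; "newtons" is the grip in N (left out, the last holds). Time passes only in rows, so rows that do not move let the fingers close. It gives the time, the measured TCP pose, the force, the opening and the grip force at its end, in the units of the state.
- bot.read_state(): the state, without advancing time (a new reading comes with each control period).
- viewer.get_image(name): name is "scene" or "top" or "wrist"; returns the picture (384x512x3 uint8, red, green, blue); there is no depth.
- viewer.camera_model(name): a dict with "fx", "fy", "cx", "cy" (pixels), "R" (3x3) and "t" (3): a world point X has camera coordinates R X + t; the wrist camera has in their place "tool_from_camera" (4x4, takes a point from camera to tool coordinates, whose origin is the TCP and whose axes are the flange's). Camera axes: x right, y down, z forward; pixel columns grow to the right and rows downward; lengths in m; the calibration is good to about 2 mm. A picture is of the moment at which its call begins: read the wrist's pose just before it. camera_model takes no time and is no camera call.
- bot.hand_in(): hands the job in; it is judged then, once.
The state is a dict: "t": time; "qpos": joint angles; "dq": joint speeds; "tau": joint torques, N m; "ee_pos": TCP position; "ee_rot": TCP orientation; "contact_force": force on the tool from outside, world axes, zero at the start; "ft_torque": the same for the moment, N m; "width": finger opening in m; "grasp_force": force on a finger pad.
Only numpy, scipy, OpenCV 4.12 (cv2) and the standard library are available. Lean on these libraries where they do the work, as an engineer would, in place of code of your own. Each camera call takes 0.05 s, during which the arm holds its last target. There are 200 camera calls.

TASK

Swing the tool grinder's workhead round (its index arm has a black knob to hold) until the hole in the arm stands over the middle one of the three index holes in the base. Then take the index pin, the one with the straight knurled grip, out of the wooden block and push it down through both holes until its collar sits on the arm, and let go. Leave the other tools in the block and on the bench where they are.

Things in the scene. Friction and masses are not known exactly. Their poses are not given: they have to be found in the camera images.
- swivel_base: Fixed blue-grey base plate of the workhead, 190 x 220 mm, 26 mm thick. Origin: on the bench under the workhead's turning axis, not the plate's centre: the plate reaches 150 mm to its -y side, 70 mm to +y, 95 mm either way in x; z is up. Three 18 mm holes on a 115 mm radius about the origin: the middle one towards -y, the others 30 degrees to either side.
- base_hole_mid (a point): Centre of the mouth of the middle index hole, on the top face of the base plate, 26 mm above the bench and 115 mm from the turning axis; the hole is 18 mm wide and goes 26 mm down to the bench. This is the hole to use.
- workhead (a joint): Angle of the workhead about its vertical axis, rad: 0 with the arm's hole exactly over the middle index hole, growing anticlockwise seen from above; the other index holes lie at -0.524 and +0.524, the stops at -0.9 and +0.9. It starts between -0.75 and -0.3, turns stiffly (friction 0.25 N m, about 1.5 N at the knob) and stays where it is left.
- index_hole (a point): Centre of the mouth of the 18 mm through hole in the workhead's index arm, on the arm's top, 42 mm above the bench, 115 mm from the turning axis. The arm is a steel bar 44 mm wide, 14 mm thick, 2 mm above the base plate. On the turning axis stands the blue-grey spindle housing, at most 155 mm high, reaching to within 70 mm of this hole; its collet points away from the arm.
- knob_top (a point): Centre of the top of the black upright knob at the outer end of the index arm, 175 mm from the turning axis, 98 mm above the bench. The knob is a plain cylinder 30 mm wide, 36 mm tall (62 to 98 mm above the bench), on a thin stem. It swings with the arm and does not turn on its stem; being round it can slip round in the fingers.
- index_pin: Index pin, steel, 94 mm long, 0.15 to 0.3 kg, upright in one of the block's three holes. Origin: centre of its collar's underside, z up the pin. Below: shank 16 mm wide, 38 mm long, the last 11 mm tapering to 9 mm. Above: collar 30 mm wide, 8 mm thick, then the dark knurled grip, 24 mm wide, 8 to 56 mm above the origin. The origin is 45 mm above the bench in the block, 42 mm when home on the arm.
- pin_nose (a point): Centre of the lower end of the index pin, 38 mm below its origin.
- block: Fixed wooden block 220 x 70 mm, 45 mm high, with three 20 mm wide holes in a row along its own x, 72 mm apart. Origin: centre of its underside. It holds the index pin, the hex key and the dead centre, in any order.
- hex_key: T-handled hex key standing in the block: thin rod under a 90 mm long cross bar, its top 112 mm above the bench; the bar lies roughly across the block's row. Origin where it rests on the block's top. Leave it.
- dead_centre: Dead centre standing in the block: a 31 mm wide steel body ending in a bare cone point, 95 mm above the bench. Origin where it rests on the block's top. Leave it.
- collet: Steel spring collet, 32 mm wide and 44 mm tall, standing on the bench between the block and the far side. Origin: centre of its underside. Leave it.
- spare_wheel: Spare grinding wheel, a pale ring 90 mm wide and 18 mm thick, lying on the bench in front of the robot. Origin: centre of its underside. Leave it.
- spanner: Open-ended spanner about 180 mm long lying on the bench on the left. Origin about its middle. Leave it.
- oil_bottle: White oil bottle, 56 mm wide and 120 mm high, standing on the bench on the far right. Origin: centre of its underside. Leave it.
Mind the look-alikes: they are no part of the job. Leave any yellow look-alike of the index_pin alone.

How it is judged:
By the outcome, as a careful person would: the job done as asked, in the order asked, and still so for the second after the job is handed in, with the robot touching nothing.
It also fails if it takes over 58 s, if anything falls off the work surface, if the arm or the gripper's body presses on something with over 40 N, if the wrist force passes 120 N, or if a joint passes its speed limit or range.

## Working session

There is one attempt and no reset: what is moved stays moved. The work goes in short steps, Python scripts to look and compute and a tool call to move; the robot and the scene stay as the last step left them, time stands still between calls to the robot, and variables do not carry over. Pictures are saved under pics/ and viewed, at most 10 in all, crops included, and the job is handed in when it is done.

Besides the shell and the picture viewer there is one more tool, called as name(argument=value, ...) on one line, values as JSON. step_arm: Moves the arm, as the interface text tells. Its arguments: {"type":"object","properties":{"slide":{"type":"array"},"turn":{"type":"array"},"fingers":{"type":"number"},"newtons":{"type":"number"}},"required":["slide","turn"]}

```bash
mkdir -p pics
cat > h.py <<'E'
import numpy as np, cv2
from scipy.spatial.transform import Rotation as Ro
from station import bot, viewer
def snap(n,f):
    s=bot.read_state(); im=viewer.get_image(n); cv2.imwrite(f'pics/{f}.png',im[:,:,::-1]); return s,im
def cam(n,s=None):
    m=viewer.camera_model(n); K=np.array([[m['fx'],0,m['cx']],[0,m['fy'],m['cy']],[0,0,1]])
    if 'R' in m: return K,np.array(m['R']),np.array(m['t'])
    T=np.eye(4); T[:3,:3]=Ro.from_quat(s['ee_rot']).as_matrix(); T[:3,3]=s['ee_pos']
    W=np.linalg.inv(T@np.array(m['tool_from_camera'])); return K,W[:3,:3],W[:3,3]
def toz(c,uv,z):
    K,R,t=c; d=R.T@np.linalg.inv(K)@[uv[0],uv[1],1]; o=-R.T@t; return o+d*(z-o[2])/d[2]
def proj(c,X):
    K,R,t=c; p=K@(R@np.array(X)+t); return p[:2]/p[2]
E
python3 - <<'E'
from h import *
s,a=snap('top','top0'); _,b=snap('scene','scene0')
cv2.imwrite('pics/both.png',cv2.resize(np.hstack([a,b]),(800,300))[:,:,::-1])
print(s['t'],s['ee_pos'],s['ee_rot'],s['width'])
E
```

```text
0.0 [0.21707372 0.50530047 0.40410422] [ 2.01498952e-01  9.79488459e-01 -6.67007293e-04 -2.93654649e-04] 0.08550770749956012
```

View pics/top0.png

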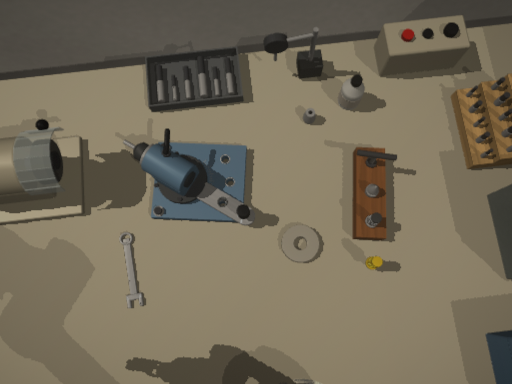

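View pics/scene0.png

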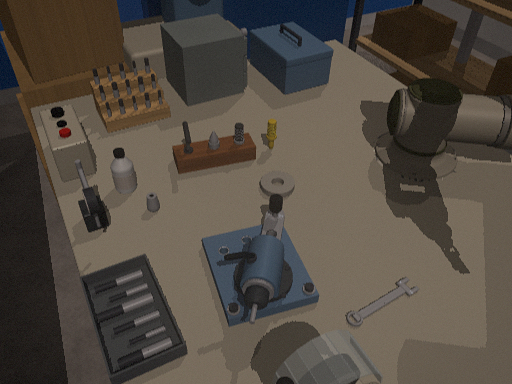

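The top view shows the swivel base at about (200,182), the knob at (243,212) and the block at (370,193). Candidates for the pin:
- Block front at (372,221): dark grip, likely the index pin.
- Block middle at (372,190): cone, so the dead centre.
- Block rear at (375,157): the hex key.
- Yellow look-alike at (375,262): leave it.

I'll check this in a close crop.

Run:
```python
from h import *
a=cv2.imread('pics/top0.png'); b=cv2.imread('pics/scene0.png')
A=cv2.resize(a[130:240,140:260],None,fx=3.3,fy=3.3,interpolation=2); B=cv2.resize(a[140:250,340:400],None,fx=3.3,fy=3.3,interpolation=2)
C=cv2.resize(b[110:180,165:290],None,fx=3.2,fy=3.2,interpolation=2)
H=np.zeros((600,800,3),np.uint8); H[:A.shape[0],:A.shape[1]]=A; H[:B.shape[0],400:400+B.shape[1]]=B; H[370:370+C.shape[0],:C.shape[1]]=C
cv2.imwrite('pics/c1.png',H)
c=cam('top'); print(c[0],-c[1].T@c[2]); 
for uv,z in [((243,212),.098),((223,202),.042),((245,143),.026),((245,221),.026),((151,219),.026),((153,143),.026),((225,160),.026),((229,182),.026),((372,221),.101),((371,190),.095),((357,149),.045),((384,149),.045),((357,239),.045),((385,239),.045),((300,243),.018)]: print(uv,toz(c,uv,z).round(4))
```

```text
[[450.70150583   0.         262.71586434]
 [  0.         450.70150583 191.85236286]
 [  0.           0.           1.        ]] [0.3195255  0.04087494 1.09209128]
(243, 212) [0.5013 0.0703 0.098 ]
(223, 202) [0.5412 0.1165 0.042 ]
(245, 143) [0.6869 0.0485 0.026 ]
(245, 221) [0.4922 0.07   0.026 ]
(151, 219) [0.5239 0.2931 0.026 ]
(153, 143) [0.7145 0.2759 0.026 ]
(225, 160) [0.6491 0.1023 0.026 ]
(229, 182) [0.5923 0.0982 0.026 ]
(372, 221) [ 0.4465 -0.2118  0.101 ]
(371, 190) [ 0.5175 -0.2232  0.095 ]
(357, 149) [ 0.6324 -0.2201  0.045 ]
(384, 149) [ 0.6245 -0.2851  0.045 ]
(357, 239) [ 0.4161 -0.1843  0.045 ]
(385, 239) [ 0.4084 -0.2488  0.045 ]
(300, 243) [ 0.4253 -0.054   0.018 ]
```

View pics/c1.png

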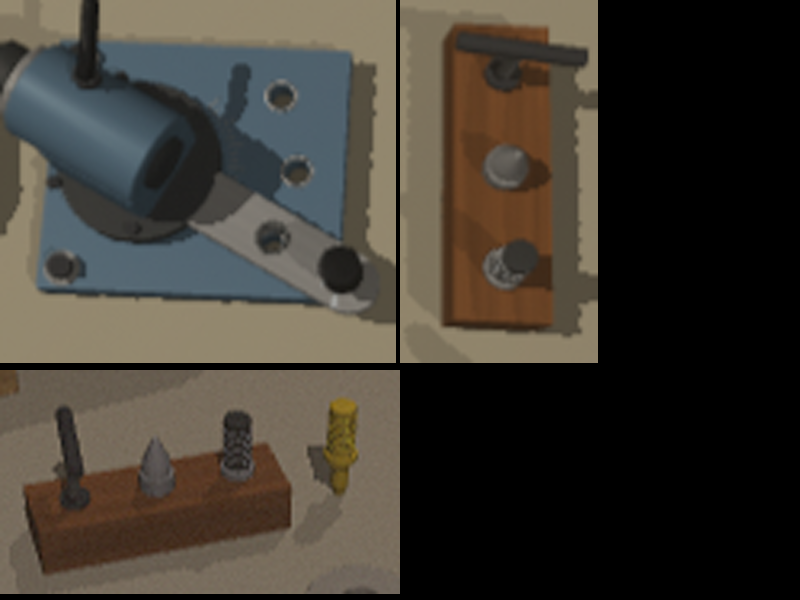

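The crop confirms the choice. The pin with the dark straight grip is in the front block hole, with its top at (376.4,217.9) and collar at (371.8,221.2). The cone is the dead centre, the T-bar is the hex key and the yellow pin is the decoy. The middle index hole is at (230,181.8), the far one at (225.2,159.1) and the arm hole at (222.7,202.1).

Run:
```python
from h import *
from scipy.optimize import least_squares
c=cam('top')
obs=[((230,181.8),115,0.026,0,0),((225.2,159.1),115,.026,np.pi/6,0),((222.7,202.1),115,.042,0,1),((243.3,211.8),175,.098,0,1)]
P=lambda p,r,z,a,w:[p[0]+r*1e-3*np.sin(p[2]+a+w*p[3]),p[1]-r*1e-3*np.cos(p[2]+a+w*p[3]),z]
f=lambda p:np.concatenate([proj(c,P(p,r,z,a,w))-uv for uv,r,z,a,w in obs])
r=least_squares(f,[.6,.2,0,-.5]); p=r.x; print(p.round(4),r.fun.round(2))
for _,R,z,a,w in obs: print(np.round(P(p,R,z,a,w),4))
print('knob end',np.round(P(p,175,.098,0,0),4))
print('pin',toz(c,(376.4,217.9),.101),toz(c,(371.8,221.2),.053))
s=bot.read_state(); R=Ro.from_quat(s['ee_rot']).as_matrix(); print('tool axes\n',R.round(3),np.array(viewer.camera_model('wrist')['tool_from_camera']).round(3))
```

```text
[ 0.6098  0.2087 -0.1525 -0.5036] [ 0.31  0.06  0.04 -0.07 -0.06  0.6  -0.26 -0.56]
[0.5923 0.095  0.026 ]
[0.6515 0.1015 0.026 ]
[0.5396 0.1175 0.042 ]
[0.503 0.07  0.098]
knob end [0.5832 0.0357 0.098 ]
pin [ 0.45218808 -0.22267601  0.101     ] [ 0.45222826 -0.22349562  0.053     ]
tool axes
 [[-0.919  0.395 -0.001]
 [ 0.395  0.919 -0.001]
 [ 0.    -0.001 -1.   ]] [[-0.    -0.957 -0.29   0.074]
 [ 1.    -0.     0.    -0.001]
 [-0.    -0.29   0.957  0.03 ]
 [ 0.     0.     0.     1.   ]]
```

step_arm(slide=[[0.024,-0.036,-0.006],[0.024,-0.036,-0.006],[0.024,-0.036,-0.006],[0.024,-0.036,-0.006],[0.024,-0.036,-0.006],[0.024,-0.036,-0.006],[0.024,-0.036,-0.006],[0.024,-0.036,-0.006],[0.024,-0.036,-0.006],[0.024,-0.036,-0.006],[0.024,-0.036,-0.006],[0.022,-0.039,-0.006]], turn=[[0,0,-0.14],[0,0,-0.14],[0,0,-0.14],[0,0,-0.14],[0,0,-0.14],[0,0,-0.14],[0,0,-0.14],[0,0,-0.14],[0,0,-0.14],[0,0,-0.14],[0,0,-0.14],[0,0,-0.14]], fingers=-1)

```text
t: 1.3
ee_pos: [0.5039, 0.0687, 0.3323]
ee_rot: [0.865, 0.501, -0.0, -0.0]
contact_force: [1.4, 0.4, -0.1]
width: 0.0855
grasp_force: 0.0
```

step_arm(slide=[[0,0,0],[0,0,0],[0,0,0]], turn=[[0,0,-0.14],[0,0,0],[0,0,0]])

```text
t: 1.6
ee_pos: [0.5029, 0.0707, 0.3326]
ee_rot: [0.896, 0.444, -0.0, -0.0]
contact_force: [-0.0, 0.8, -0.8]
width: 0.0854
grasp_force: 0.0
```

Run:
```python
from h import *
s,_=snap('wrist','w1'); R=Ro.from_quat(s['ee_rot']).as_matrix(); print(s['t'],s['ee_pos'],s['qpos'],np.arctan2(R[1,1],R[0,1]),R[:,2],s['contact_force'])
c=cam('wrist',s); print(proj(c,[.503,.07,.098]),proj(c,[.5396,.1175,.042]),proj(c,[.5923,.095,.026]))
```

```text
1.6 [0.5028516 0.0706537 0.3325976] [-9.39402694e-02  3.75479262e-01  1.53192249e+00  1.35360818e-04
  1.23480555e+00  5.56904991e-01] -0.6508899929265528 [-5.99949771e-04  1.84883763e-04 -9.99999803e-01] [-0.03080424  0.7565141  -0.76336495]
[256.73049742 210.69682585] [257.12474336 121.14968999] [320.17927342 103.74231754]
```

View pics/w1.png

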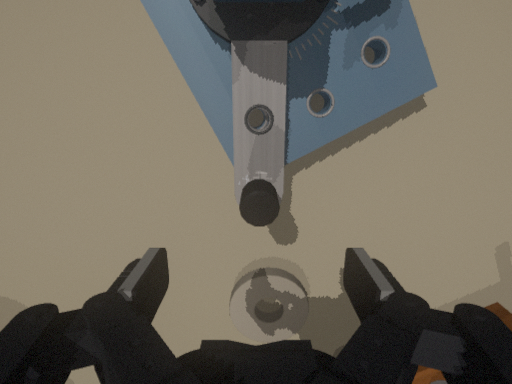

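The wrist view shows the knob top at about (259.5,206), the arm hole at (259,119), the middle hole at (320,102) and the far hole at (375,52). I'll refit with these included.

```bash
cat > fit.py <<'E'
from h import *
from scipy.optimize import least_squares
P=lambda p,r,z,a,w:[p[0]+r*1e-3*np.sin(p[2]+a+w*p[3]),p[1]-r*1e-3*np.cos(p[2]+a+w*p[3]),z]
M,F,H,N=(115,.026,0,0),(115,.026,np.pi/6,0),(115,.042,0,1),(175,.098,0,1)
def fit(obs):
    r=least_squares(lambda p:np.concatenate([proj(c,P(p,*k))-uv for c,uv,k in obs]),[.6,.2,-.15,-.5]); return r.x,r.fun
E
cat > o1.py <<'E'
from fit import *
s1={'ee_pos':[0.5028516,0.0706537,0.3325976],'ee_rot':Ro.from_matrix(np.array([[np.sin(.65089),np.cos(.65089),0],[np.cos(.65089),-np.sin(.65089),0],[0,0,-1.]])).as_quat()}
c=cam('top'); w=cam('wrist',s1)
T=[(c,(230,181.8),M),(c,(225.2,159.1),F),(c,(222.7,202.1),H),(c,(243.3,211.8),N)]
W=[(w,(320,102),M),(w,(375,52),F),(w,(259,119),H),(w,(259.5,206),N)]
E
python3 - <<'E'
from o1 import *
print(w[0][0,0])
for o in (T,W,T+W):
    p,e=fit(o); print(p.round(4),e.round(1)); print(np.round(P(p,*M),4),np.round(P(p,*H),4),np.round(P(p,*N),4))
E
```

```text
300.52001993197916
[ 0.6098  0.2087 -0.1525 -0.5036] [ 0.3  0.1  0.  -0.1 -0.1  0.6 -0.3 -0.6]
[0.5923 0.095  0.026 ] [0.5396 0.1175 0.042 ] [0.503 0.07  0.098]
[ 0.6129  0.2097 -0.1731 -0.482 ] [-0.2 -0.1  0.1 -0.1  0.2 -1.1 -0.1  1.2]
[0.5931 0.0964 0.026 ] [0.5428 0.1185 0.042 ] [0.5063 0.0709 0.098 ]
[ 0.6126  0.2096 -0.1708 -0.4843] [-0.2 -0.2 -0.1 -0.4 -0.5 -0.5 -0.8 -1.8 -0.2  0.1  0.  -0.   0.  -0.8
 -0.4  1.6]
[0.593  0.0963 0.026 ] [0.5425 0.1184 0.042 ] [0.5059 0.0708 0.098 ]
```

step_arm(slide=[[0.0027,0,-0.024],[0,0,-0.024],[0,0,-0.024],[0,0,-0.023],[0,0,0]], turn=[[0,0,0],[0,0,0],[0,0,0],[0,0,0],[0,0,0]])

```text
t: 2.15
ee_pos: [0.505, 0.0712, 0.2358]
ee_rot: [0.896, 0.444, -0.002, -0.001]
contact_force: [-0.7, -0.1, -0.2]
width: 0.0855
grasp_force: 0.0
```

step_arm(slide=[[0,0,0],[0,0,0],[0,0,0],[0,0,0],[0,0,0],[0,0,0],[0,0,0],[0,0,0]], turn=[[0,0,0],[0,0,0],[0,0,0],[0,0,0],[0,0,0],[0,0,0],[0,0,0],[0,0,0]], fingers=1, newtons=25)

```text
t: 2.95
ee_pos: [0.5059, 0.0703, 0.2386]
ee_rot: [0.897, 0.442, 0.001, 0.0]
contact_force: [-1.0, 0.0, 6.3]
width: 0.0297
grasp_force: 24.5
```

step_arm(slide=[[0.0068,-0.005,0],[0.0071,-0.0047,0],[0.0073,-0.0043,0],[0.0075,-0.004,0],[0.0077,-0.0036,0],[0.0078,-0.0032,0],[0.008,-0.0028,0],[0.0081,-0.0025,0],[0.0082,-0.002,0],[0.0083,-0.0016,0],[0,0,0],[0,0,0]], turn=[[0,0,0.0484],[0,0,0.0484],[0,0,0.0484],[0,0,0.0484],[0,0,0.0484],[0,0,0.0484],[0,0,0.0484],[0,0,0.0484],[0,0,0.0484],[0,0,0.0484],[0,0,0],[0,0,0]])

```text
t: 4.15
ee_pos: [0.583, 0.037, 0.2387]
ee_rot: [0.765, 0.644, 0.001, 0.001]
contact_force: [1.6, 3.6, 4.7]
width: 0.0291
grasp_force: 24.8
```

Run:
```python
from h import *
s,im=snap('wrist','w2'); print(s['ee_pos'],s['ee_rot'],s['width'],s['grasp_force'],s['contact_force'])
_,t=snap('top','top2')
A=cv2.resize(im[20:270,130:400],None,fx=1.6,fy=1.6,interpolation=2); B=cv2.resize(t[130:230,200:260],None,fx=5,fy=5,interpolation=2)
H=np.zeros((520,760,3),np.uint8); H[:A.shape[0],:A.shape[1]]=A; H[:500,450:750]=B; cv2.imwrite('pics/c2.png',H[:,:,::-1])
```

```text
[0.58303059 0.03701273 0.23866615] [7.64804589e-01 6.44260981e-01 1.19922998e-03 5.39248642e-04] 0.029130793536267994 24.781792759895325 [1.63268748 3.61023042 4.70442904]
```

View pics/c2.png

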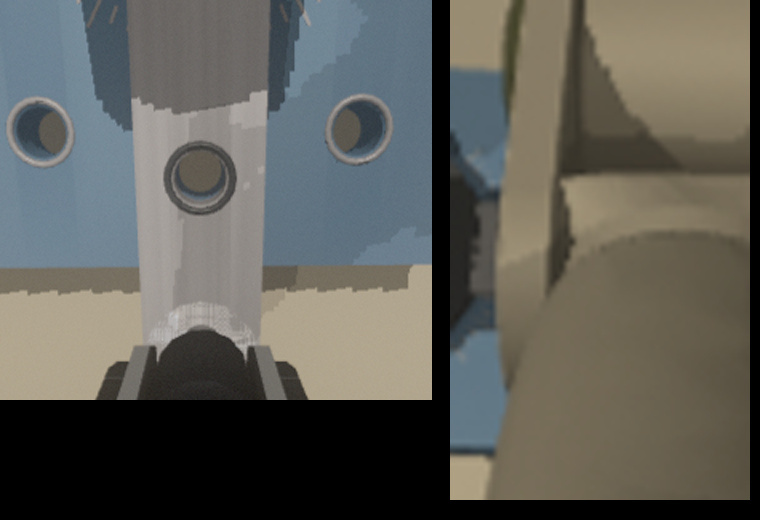

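The wrist view now shows the arm hole midway between the outer holes. In full-image pixels these are left (155.6,102.5), right (353.8,100.6) and arm hole (255,131.3), and the bench is visible through both. I'll compute the remaining angle.

Run:
```python
from fit import *
s=bot.read_state(); w=cam('wrist',s); L=(115,.026,-np.pi/6,0)
p,e=fit([(w,(155.6,102.5),L),(w,(353.8,100.6),F),(w,(255,131.25),H)])
print(p.round(4),e.round(2),np.round(P(p,*M),4),np.round(P(p,*H),4),np.round(P(p,*N),4))
im=cv2.imread('pics/w2.png'); c=proj(w,[*P(p,*M)[:2],.0]); print(proj(w,P(p,*M)),c)
cv2.imwrite('pics/c3.png',cv2.resize(im[100:165,220:290],None,fx=8,fy=8,interpolation=2))
```

```text
[ 0.6113  0.2095 -0.1618  0.0007] [ 0.18  0.1  -0.18  0.1  -0.   -0.23] [0.5928 0.096  0.026 ] [0.5929 0.096  0.042 ] [0.5833 0.0368 0.098 ]
[254.90254196 128.71733978] [254.96867403 125.70949645]
```

View pics/c3.png

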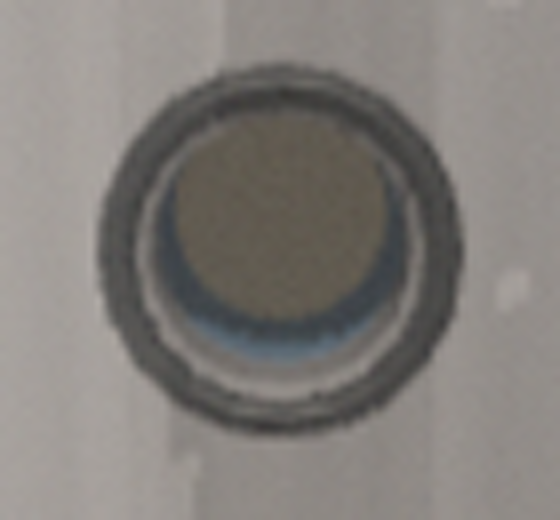

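The crop shows both holes concentric, and the fit gives an angle error of about 0.001 rad. I'll release the knob and move above the pin.

step_arm(slide=[[0,0,0],[0,0,0],[0,0,0],[0,0,0],[0,0,0.02],[0,0,0.035],[0,0,0.04]], turn=[[0,0,0],[0,0,0],[0,0,0],[0,0,0],[0,0,0],[0,0,0],[0,0,0]], fingers=-0.6)

```text
t: 4.95
ee_pos: [0.5824, 0.0365, 0.3329]
ee_rot: [0.765, 0.644, -0.001, -0.001]
contact_force: [1.2, -0.2, 0.2]
width: 0.0681
grasp_force: 0.0
```

step_arm(slide=[[-0.016,-0.0325,0],[-0.016,-0.0325,0],[-0.016,-0.0325,0],[-0.016,-0.0325,0],[-0.016,-0.0325,0],[-0.016,-0.0325,0],[-0.017,-0.0325,0],[-0.018,-0.0325,0],[0,0,0],[0,0,0],[0,0,0]], turn=[[0,0,0],[0,0,0],[0,0,0],[0,0,0],[0,0,0],[0,0,0],[0,0,0],[0,0,0],[0,0,0],[0,0,0],[0,0,0]], fingers=-0.18)

```text
t: 6.05
ee_pos: [0.4518, -0.2227, 0.3327]
ee_rot: [0.765, 0.644, 0.0, -0.0]
contact_force: [0.2, -1.0, 0.3]
width: 0.0503
grasp_force: 0.0
```

Run:
```python
from h import *
s,im=snap('wrist','w3'); _,t=snap('top','top3'); print(s['t'],s['ee_pos'],s['ee_rot'],s['width'])
w=cam('wrist',s); print(proj(w,[.4522,-.223,.101]),proj(w,[.4522,-.223,.053]))
H=np.zeros((384,800,3),np.uint8); H[:,:512]=im; B=cv2.resize(t[135:230,140:210],None,fx=4,fy=4,interpolation=2); H[:380,515:795]=B; cv2.imwrite('pics/c4.png',H[:,:,::-1])
```

```text
6.05 [ 0.45184606 -0.22274421  0.33269879] [ 7.64686647e-01  6.44402285e-01  8.36179541e-05 -1.38821807e-04] 0.05031942990674309
[256.73512537 212.08755062] [256.64058251 193.00588721]
```

View pics/c4.png

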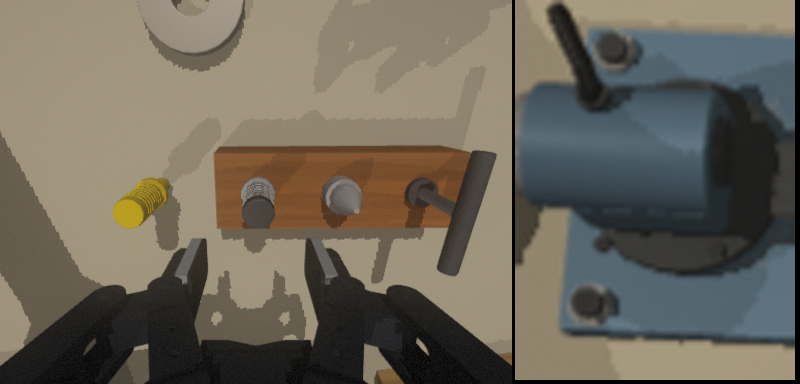

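The pin's grip top is at (258.5,211) against a predicted (256.7,212). The finger gap straddles only the pin: the dead centre is at (343,195), and the yellow pin at (140,205) is clear of the fingers. Now the grasp.

step_arm(slide=[[0.001,0.0005,-0.025],[0,0,-0.025],[0,0,-0.025],[0,0,-0.024],[0,0,0]], turn=[[0,0,0],[0,0,0],[0,0,0],[0,0,0],[0,0,0]])

```text
t: 6.65
ee_pos: [0.4525, -0.2219, 0.2315]
ee_rot: [0.764, 0.645, -0.0, -0.003]
contact_force: [1.1, 0.7, 0.2]
width: 0.0502
grasp_force: 0.0
```

step_arm(slide=[[0,0,0],[0,0,0],[0,0,0],[0,0,0],[0,0,0],[0,0,0],[0,0,0]], turn=[[0,0,0],[0,0,0],[0,0,0],[0,0,0],[0,0,0],[0,0,0],[0,0,0]], fingers=1, newtons=60)

```text
t: 7.35
ee_pos: [0.4529, -0.2229, 0.2351]
ee_rot: [0.765, 0.644, 0.001, 0.001]
contact_force: [1.5, 2.1, 6.4]
width: 0.023
grasp_force: 58.6
```

step_arm(slide=[[0,0,0.02],[0,0,0.025],[0,0,0.025],[0,0,0.025],[0,0,0.025],[0,0,0],[0,0,0]], turn=[[0,0,0],[0,0,0],[0,0,0],[0,0,0],[0,0,0],[0,0,0],[0,0,0]])

```text
t: 8.05
ee_pos: [0.4523, -0.2226, 0.3533]
ee_rot: [0.765, 0.644, -0.0, -0.0]
contact_force: [-0.3, -0.3, -2.0]
width: 0.0227
grasp_force: 59.1
```

Run:
```python
from h import *
s,im=snap('wrist','w4'); _,t=snap('top','top4'); print(s['t'],s['ee_pos'],s['ee_rot'],s['width'],s['grasp_force'],s['contact_force'],s['ft_torque'])
w=cam('wrist',s); e=s['ee_pos']; R=Ro.from_quat(s['ee_rot']).as_matrix()
for d in (.135,.155,.179,.183,.191,.229): print(d,proj(w,e+R@[0,0,d]).round(1))
A=cv2.resize(im[110:310,170:340],None,fx=3,fy=3,interpolation=2)
c=cam('top'); B=cv2.resize(t[140:260,335:405],None,fx=4,fy=4,interpolation=2)
H=np.zeros((600,800,3),np.uint8); H[:,:510]=A; H[:480,515:795]=B; cv2.imwrite('pics/c5.png',H[:,:,::-1])
```

```text
8.05 [ 0.45231046 -0.22264904  0.35326898] [ 7.64908730e-01  6.44138661e-01 -7.36457727e-05 -1.19956806e-04] 0.02267549931065984 59.066070914268494 [-0.25833494 -0.25547775 -2.01796252] [0.02020634 0.02109295 0.03867101]
0.135 [256.1 293.6]
0.155 [256.1 267.9]
0.179 [256.2 244.9]
0.183 [256.2 241.7]
0.191 [256.2 235.7]
0.229 [256.2 213.1]
```

View pics/c5.png

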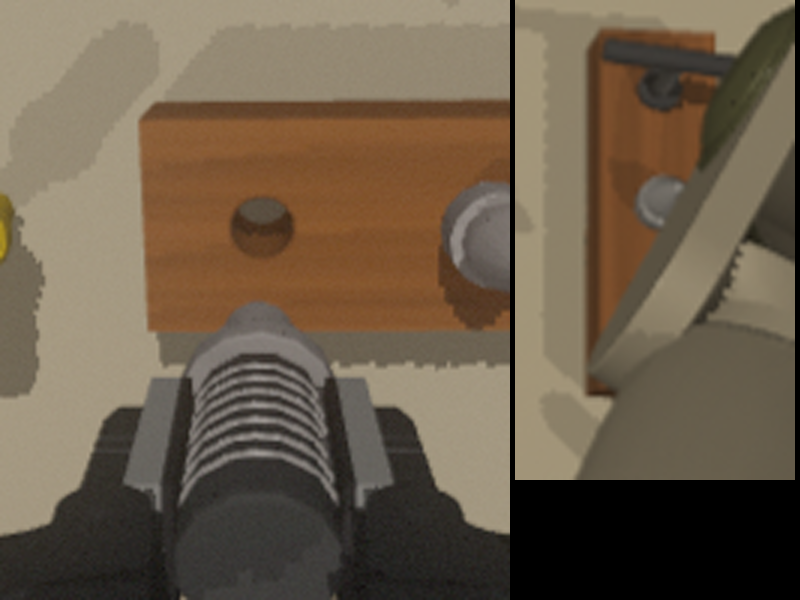

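The pin is held on the gripper axis (column 256) and the block hole at crop (262,227) is empty. Its nose shows at crop (259,303). Now I'll carry it over the arm hole and check from near.

step_arm(slide=[[0.014,0.032,0],[0.014,0.032,0],[0.014,0.032,0],[0.014,0.032,0],[0.014,0.032,0],[0.014,0.032,0],[0.014,0.032,0],[0.014,0.032,0],[0.014,0.032,0],[0.0145,0.0305,0],[0,0,0],[0,0,0]], turn=[[0,0,0],[0,0,0],[0,0,0],[0,0,0],[0,0,0],[0,0,0],[0,0,0],[0,0,0],[0,0,0],[0,0,0],[0,0,0],[0,0,0]])

```text
t: 9.35
ee_pos: [0.5932, 0.0961, 0.352]
ee_rot: [0.764, 0.645, -0.001, -0.001]
contact_force: [-0.3, 0.1, -2.7]
width: 0.0228
grasp_force: 59.3
```

step_arm(slide=[[0,0,-0.02],[0,0,-0.025],[0,0,-0.02],[0,0,0],[0,0,0]], turn=[[0,0,0],[0,0,0],[0,0,0],[0,0,0],[0,0,0]])

```text
t: 9.85
ee_pos: [0.5932, 0.0949, 0.2889]
ee_rot: [0.765, 0.644, -0.0, -0.0]
contact_force: [0.8, -0.2, -1.9]
width: 0.0223
grasp_force: 59.3
```

Run:
```python
from h import *
s,im=snap('wrist','w5'); _,t=snap('scene','scene5'); print(s['t'],s['ee_pos'],s['ee_rot'],s['width'],s['contact_force'])
w=cam('wrist',s); c=cam('scene'); print('pred hole',proj(w,[.5929,.0960,.042]),proj(w,[.5929,.0960,.026]),proj(c,[.5929,.0960,.042]))
e=s['ee_pos']; nose=e-[0,0,.228]; print('nose',nose,proj(w,nose),proj(w,nose+[.0007,.0045,0]),proj(c,nose))
A=cv2.resize(im[150:320,190:325],None,fx=3.5,fy=3.5,interpolation=2); u,v=proj(c,nose).astype(int)
B=cv2.resize(t[v-55:v+30,u-35:u+35],None,fx=4.5,fy=4.5,interpolation=2); print('crop org',u-35,v-55)
H=np.zeros((595,800,3),np.uint8); H[:A.shape[0],:A.shape[1]]=A; H[:B.shape[0],480:480+B.shape[1]]=B; cv2.imwrite('pics/c6.png',H[:,:,::-1])
```

```text
9.85 [0.59315492 0.0948905  0.28888767] [ 7.65222809e-01  6.43765462e-01 -2.44243561e-04 -1.52849316e-04] 0.022326418703528916 [ 0.77630049 -0.23996601 -1.86618269]
pred hole [255.74893676 203.52918027] [255.78588647 197.2667496 ] [246.37365276 234.74872982]
nose [0.59315492 0.0948905  0.06088767] [256.32633007 213.49712079] [256.21449622 207.37357735] [246.09473276 228.63686403]
crop org 211 173
```

View pics/c6.png

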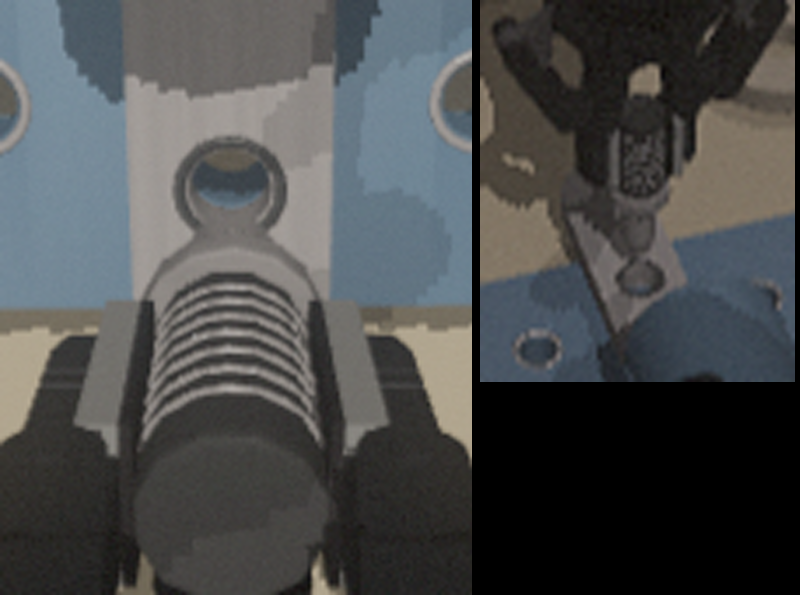

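In the wrist view the hole is at full-image (255.7,204), as predicted. The nose appears about 2 mm to the -y side in both views, so I'll shift +1.5 mm in y and start lowering gently, watching the force.

step_arm(slide=[[0,0.0015,-0.005],[0,0,-0.007],[0,0,-0.007],[0,0,-0.007],[0,0,0],[0,0,0],[0,0,0]], turn=[[0,0,0],[0,0,0],[0,0,0],[0,0,0],[0,0,0],[0,0,0],[0,0,0]])

```text
t: 10.65
ee_pos: [0.5932, 0.0971, 0.263]
ee_rot: [0.765, 0.644, 0.0, 0.0]
contact_force: [-0.4, -0.0, -2.2]
width: 0.0227
grasp_force: 59.3
```

step_arm(slide=[[0,0,-0.004],[0,0,-0.004],[0,0,0],[0,0,0]], turn=[[0,0,0],[0,0,0],[0,0,0],[0,0,0]])

```text
t: 11.05
ee_pos: [0.5931, 0.0971, 0.2546]
ee_rot: [0.765, 0.644, -0.0, -0.0]
contact_force: [0.2, -0.3, -2.8]
width: 0.0227
grasp_force: 59.3
```

step_arm(slide=[[0,0,-0.003],[0,0,-0.003],[0,0,-0.003],[0,0,0],[0,0,0]], turn=[[0,0,0],[0,0,0],[0,0,0],[0,0,0],[0,0,0]])

```text
t: 11.55
ee_pos: [0.5931, 0.0971, 0.2456]
ee_rot: [0.765, 0.644, -0.0, -0.0]
contact_force: [0.5, -0.0, -2.6]
width: 0.0227
grasp_force: 59.3
```

step_arm(slide=[[0,0,-0.003],[0,0,-0.003],[0,0,0],[0,0,0]], turn=[[0,0,0],[0,0,0],[0,0,0],[0,0,0]])

```text
t: 11.95
ee_pos: [0.5931, 0.0971, 0.2396]
ee_rot: [0.765, 0.644, -0.0, -0.0]
contact_force: [0.4, -0.2, -3.3]
width: 0.0223
grasp_force: 59.3
```

Nose at about 12 mm above the bench with no contact force, so it's in both holes. I'll press on to the seat at TCP z of about 0.232.

step_arm(slide=[[0,0,-0.003],[0,0,-0.003],[0,0,0],[0,0,0]], turn=[[0,0,0],[0,0,0],[0,0,0],[0,0,0]])

```text
t: 12.35
ee_pos: [0.5931, 0.0971, 0.2336]
ee_rot: [0.765, 0.644, -0.0, -0.0]
contact_force: [-0.1, -0.4, -2.9]
width: 0.0226
grasp_force: 59.3
```

step_arm(slide=[[0,0,-0.0015],[0,0,-0.0015],[0,0,0],[0,0,0]], turn=[[0,0,0],[0,0,0],[0,0,0],[0,0,0]])

```text
t: 12.75
ee_pos: [0.5933, 0.0971, 0.2321]
ee_rot: [0.765, 0.644, 0.001, 0.001]
contact_force: [-1.7, -0.2, 6.0]
width: 0.0229
grasp_force: 60.4
```

The collar has seated: TCP z is 0.232 as expected and the force has reversed. I'll release, retreat and look.

step_arm(slide=[[0,0,0],[0,0,0],[0,0,0],[0,0,0],[0,0,0.01],[0,0,0.03],[0,0,0.04],[0,0,0.04],[0,0,0],[0,0,0]], turn=[[0,0,0],[0,0,0],[0,0,0],[0,0,0],[0,0,0],[0,0,0],[0,0,0],[0,0,0],[0,0,0],[0,0,0]], fingers=-0.3)

```text
t: 13.75
ee_pos: [0.5929, 0.0971, 0.3519]
ee_rot: [0.765, 0.644, 0.001, 0.001]
contact_force: [-0.7, -0.1, -0.2]
width: 0.0557
grasp_force: 0.0
```

Run:
```python
from h import *
s,im=snap('wrist','w7'); _,t=snap('scene','scene7'); print(s['t'],s['ee_pos'],s['width'],s['contact_force'])
w=cam('wrist',s); c=cam('scene'); 
for z in (.098,.05,.042): print(z,proj(w,[.5929,.096,z]),proj(c,[.5929,.096,z]))
A=cv2.resize(im[60:300,150:365],None,fx=2.2,fy=2.2,interpolation=2)
B=cv2.resize(t[185:265,210:280],None,fx=4.5,fy=4.5,interpolation=2)
H=np.zeros((595,800,3),np.uint8); H[:A.shape[0],:A.shape[1]]=A; H[:B.shape[0],480:480+B.shape[1]]=B; cv2.imwrite('pics/c7.png',H[:,:,::-1])
```

```text
13.75 [0.59285174 0.09714775 0.35186367] 0.05565561583305205 [-0.74344908 -0.06447742 -0.17729731]
0.098 [255.79625618 203.46204401] [246.53342675 217.04450827]
0.05 [255.75080987 187.23424418] [246.39574356 232.30089498]
0.042 [255.74463583 185.0296384 ] [246.37365276 234.74872982]
```

View pics/c7.png

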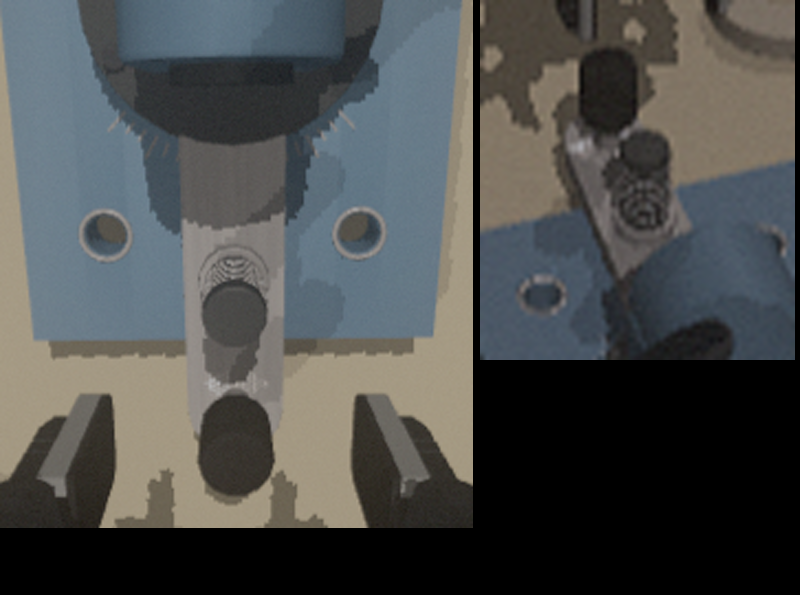

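The pin stands upright in the arm. Its top is at (256.4,202.3) against a predicted (255.8,203.5) when home, the collar lies flat on the arm, and the gripper is clear. Handing in.

```bash
python3 -c "
from station import bot
print(bot.hand_in())"
```

```text
the job is handed in; nothing more can be done
None
```

The workhead is swung to the middle index hole, and the index pin is pushed down through both holes with its collar on the arm and released. The job was handed in at about 14 s; no verdict came back.

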